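# Clear a phone-repair bench: chargers, battery and propping wedges back to their trays

### The arm

A 6-joint arm with a two-finger parallel gripper is mounted at the origin on the work surface. World frame = base frame: x ahead of the robot, y to its left, z up, the work surface at z = 0. Lengths are in m, angles in rad, forces in N, time in s.
With the tool pointing down it reaches from about 0.35 to 1 m from the base axis. Payload 7.1 kg.
Tool frame: the origin (TCP) lies at the very end of the fingers, on their centre line; the grasp point (between the pads) lies robot.grasp_offset behind it (robot.grasp_offset is the distance from the TCP to the grasp point, in m); z points along the fingers, y is the direction in which the jaws open and shut (so a half turn about z gives the same grasp; the last joint's range is limited). The gripper opens to 85 mm and grips with 20 to 120 N. Pads are 22 mm wide; open, the fingers measure 114 mm over their backs; the gripper's body (76 mm by 85 mm) begins 54 mm behind the grasp point. The pads swing forward as they close: fully open they stand 13 mm farther back than shut.
Start: joints at [-1.188, 0.423, 1.63, -0, 1.089, -0.019], TCP at [0.244, -0.575, 0.231] pointing down, gripper open.
Joint ranges: [-3, 3], [-0.9, 2.11], [0.09, 2.58], [-1.31, 4.45], [0.11, 2.69], [-2.54, 2.54]. Speed limits (rad/s): [2.39, 2.39, 3.01, 3.14, 3.14, 3.14].

### API

Orientations are given as a unit quaternion [w, x, y, z].
In Python, from station import robot gives the robot as it stands. Calls block until the motion is done:
- robot.move_pose(position, orientation): joint-space move of the TCP to a pose.
- robot.move_l(position, orientation=None, velocity=0.15, stop_force=None): straight line of the TCP; orientation=None keeps the orientation; velocity is the mean speed in m/s. With stop_force (N) it stops when the force on the tool has changed by that much, and returns True; else False.
- robot.movej(angles): joint-space move.
- robot.grip(opening, strength=None): opening from 0.0 (shut) to 1.0 (fully open); strength is the grip in N (None keeps the last); returns when the fingers have stopped.
- robot.pause(seconds).
- robot.ik(position, orientation): joint angles nearest the present ones, or None.
- robot.read_state(): the state.
- robot.grab_frame(name): name is "scene" or "top" or "wrist"; returns (picture, depth): 400x640x3 uint8, blue, green, red; 400x640 float32, m along the optical axis (not along the pixel's ray), 0 where there is no reading.
- robot.camera_model(name): a dict with "mtx" (3x3 intrinsics, pixels), "R" (3x3) and "t" (3): a world point X has camera coordinates R X + t. Camera axes: x right, y down, z forward; pixel columns grow to the right and rows downward; lengths in m; the calibration is good to about 2 mm. A picture is of the moment at which its call begins: read the wrist's pose just before it. camera_model takes no time and is no camera call; for the wrist camera it gives the pose at the moment of the call.
A pose or a line that the arm cannot do raises robot.PlanningError and nothing moves.
- robot.hand_in(): hands the job in, once; it reports no verdict.
The state is a dict: "t": time; "q": joint angles; "dq": joint speeds; "tau": joint torques, N m; "tcp_pos": TCP position; "orientation": TCP orientation; "contact_force": force on the tool from outside, world axes, zero at the start; "moment": the same for the moment, N m; "finger_gap": opening from 0.0 (shut) to 1.0 (fully open).
Only numpy, scipy, OpenCV 4.12 (cv2) and the standard library are available. Lean on these libraries where they do the work, as an engineer would, in place of code of your own. Each camera call takes 0.05 s, during which the arm holds its last target. There are 200 camera calls.

### The job

Clear up the repair bench: put the two chargers in the green tray, one lying flat in each bay, the yellow battery pack flat in the red tray, and the two orange wedges side by side in the low black tray, lying flat as they do now and packed head to tail, sloping sides facing each other, so that together they make a rectangle. Leave the customer's dark phone where it lies.

Things in the scene. Friction and masses are not known exactly. Their poses are not given: they have to be found in the camera images.
- wedge_a: First orange wedge on its side, 32 mm high, 50 g; from above a right trapezoid 56 mm long, 36 mm wide at the thick end (black band on top), 16 mm at the thin end. Origin: underside, 16 mm in from the thick end; x to the thin end, z up. Straight side at y = 18 mm; the other slopes from y = -18 (x = -16) to 2 mm (x = 40). Hold it lengthwise by its parallel end faces at y = 4 to 10 mm.
- wedge_b: Second orange wedge on its side, 32 mm high, 50 g; from above a right trapezoid 56 mm long, 36 mm wide at the thick end (black band on top), 16 mm at the thin end. Origin: underside, 16 mm in from the thick end; x to the thin end, z up. Straight side at y = 18 mm; the other slopes from y = -18 (x = -16) to 2 mm (x = 40). Hold it lengthwise by its parallel end faces at y = 4 to 10 mm.
- charger_white: White plug-in phone charger lying flat: body 38 x 30 x 26 mm (x, y, z) with two round steel pins 14 mm long at its +x end (from x = 19 to 33 mm), 13 mm above its underside. Origin: centre of the body's underside; z up. Grip it across its 30 mm width (y). About 60 g.
- charger_black: Black plug-in phone charger lying flat: body 38 x 30 x 26 mm (x, y, z) with two round steel pins 14 mm long at its +x end (from x = 19 to 33 mm), 13 mm above its underside. Origin: centre of the body's underside; z up. Grip it across its 30 mm width (y). About 60 g.
- battery: Yellow battery pack with one black end, a slab 54 x 34 x 20 mm (x, y, z) lying flat. Origin: centre of its underside; z up; the black end is at -x. Grip it across its 34 mm width (y). About 80 g.
- charger_tray: Green open tray fixed to the bench, 104 x 172 mm outside (x, y), rim 20 mm above the bench, walls 4 mm, floor 4 mm thick. A 4 mm divider along x, as high as the rim, at y = 0 splits it into two bays, each 96 mm (x) by 80 mm (y) inside, centred at y = +42 and -42 mm. Origin: centre of the underside, on the bench; z up.
- battery_tray: Red open tray fixed to the bench, 104 x 88 mm outside (x, y), 96 x 80 mm inside, rim 20 mm above the bench, walls 4 mm, floor 4 mm thick. Origin: centre of the underside, on the bench; z up.
- wedge_tray: Low black open tray fixed to the bench, 78 x 74 mm outside (x, y), 70 x 66 mm inside, rim only 10 mm above the bench, walls 4 mm, floor 4 mm thick. The two wedges fit flat in it only head to tail, straight sides outward: then they make a 56 x 52 mm rectangle, with some 14 mm to spare each way. Origin: centre of the underside, on the bench; z up.
- phone: The customer's dark phone, 148 x 71 x 9 mm (x, y, z), loose, lying screen up on the bench; not to be disturbed. Origin: centre of its underside.
Things that resemble listed ones, but are neither listed nor needed, are in the scene too. What is shaped like the wedge_a but blue or turquoise is not meant.

How it is judged:
At the end, for the whole second after the job is handed in: One charger flat in each bay of the green tray, battery flat in the red tray, both wedges flat on the black tray's floor, opposite ways within 0.26 rad, slopes facing (second's origin in the first's frame: x 8 to 40, y -34 to -7 mm). Flat: tilt under 0.12 rad, underside under 9 mm up. All at rest (x of battery in the frame of battery_tray between -0.045 and 0.045 m and y of battery in the frame of battery_tray between -0.04 and 0.04 m and z of battery in the frame of battery_tray below 0.009 m and angle between each of battery, charger_white, charger_black, wedge_a, wedge_b's own z axis and vertical below 0.12 rad and linear speed of each of battery, charger_white, charger_black, wedge_a, wedge_b below 0.02 m/s and x of charger_white in the frame of charger_tray between -0.045 and 0.045 m and z of each of charger_white, charger_black in the frame of charger_tray below 0.009 m and x of charger_black in the frame of charger_tray between -0.045 and 0.045 m and ((y of charger_white in the frame of charger_tray between 0.01 and 0.08 m and y of charger_black in the frame of charger_tray between -0.08 and -0.01 m) or (y of charger_black in the frame of charger_tray between 0.01 and 0.08 m and y of charger_white in the frame of charger_tray between -0.08 and -0.01 m)) and x of wedge_a in the frame of wedge_tray between -0.04 and 0.04 m and y of wedge_a in the frame of wedge_tray between -0.04 and 0.04 m and z of each of wedge_a, wedge_b in the frame of wedge_tray below 0.009 m and x of wedge_b in the frame of wedge_tray between -0.04 and 0.04 m and y of wedge_b in the frame of wedge_tray between -0.04 and 0.04 m and x of wedge_b in the frame of wedge_a between 0.008 and 0.04 m and y of wedge_b in the frame of wedge_a between -0.034 and -0.007 m and angle between the x axis of wedge_a and the x axis of wedge_b, either way round below 0.26 rad); the robot touches nothing.
It fails at once if the customer's phone is shifted by more than 20 mm (distance of phone from where it was at the start of the episode above 0.02 m).
It also fails if it takes over 120 s, if anything falls off the work surface, if the arm or the gripper's body presses on something with over 40 N, if the wrist force passes 120 N, or if a joint passes its speed limit or range.

## Working session

There is one attempt and no reset: what is moved stays moved. The work goes in short steps, each a Python script; the robot and the scene stay as the last script left them, time stands still between calls to the robot, and variables do not carry over. Pictures are saved under pics/ and viewed, about 12 in all and at most 16, crops included, and the job is handed in when it is done.

```bash
mkdir -p pics; ls; python3 - <<'E'
from station import robot
import cv2,numpy as np
for n in("top","scene"):
    p,d=robot.grab_frame(n); cv2.imwrite(f"pics/{n}0.png",p); np.save(f"pics/{n}0.npy",d)
    m=robot.camera_model(n); print(n,m["mtx"].tolist(),np.round(m["R"],3).tolist(),m["t"],(d==0).mean())
print(robot.grasp_offset,robot.read_state()["orientation"])
E
```

```text
pics
top [[424.1276021928098, 0.0, 314.2378489845675], [0.0, 424.1276021928098, 197.55409707541662], [0.0, 0.0, 1.0]] [[-0.072, -0.997, 0.003], [-0.977, 0.07, -0.199], [0.199, -0.017, -0.98]] [0.02305941 0.50597399 0.90058017] 0.00423046875
scene [[474.1207735240129, 0.0, 317.140692703914], [0.0, 474.1207735240129, 197.47134508304813], [0.0, 0.0, 1.0]] [[0.155, 0.988, -0.016], [0.819, -0.138, -0.558], [-0.553, 0.073, -0.83]] [-0.07995204 -0.3889875   1.64060961] 0.003921875
0.0187 [-6.98797940e-04  9.79889528e-01  1.99539495e-01 -1.21102961e-04]
```

View pics/top0.png

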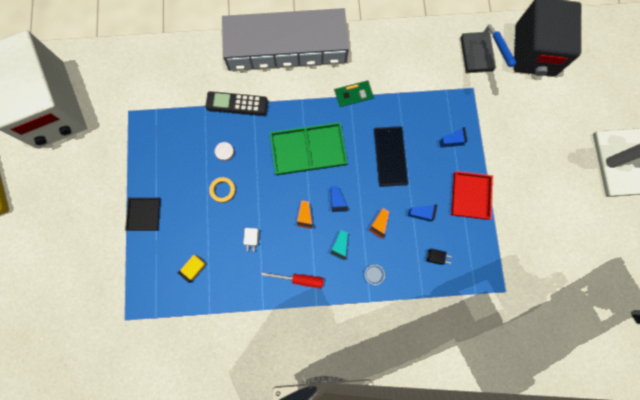

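View pics/scene0.png

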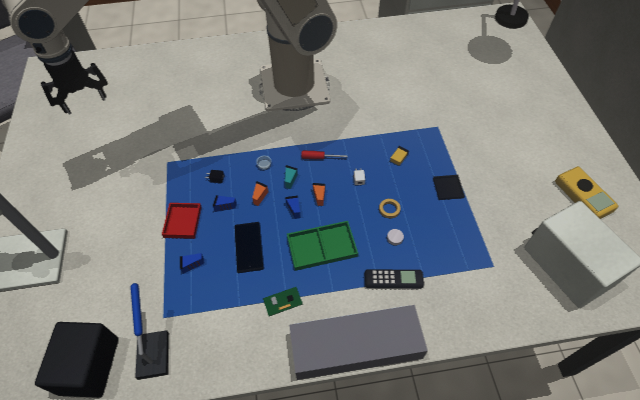

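The top view shows the white charger at (251,240) with pins pointing down-image, the black charger at (438,257) with pins to the right, and the battery at (192,268). The orange wedges are at (305,214) and (380,222). The green tray is at (309,149), red tray (472,195), black tray (144,214) and phone (390,156). Next I'll get rough positions and find where the wrist camera sits.

```bash
cat > h.py <<'E'
import cv2,numpy as np
from station import robot
def down(a): return [0,np.cos(a/2),np.sin(a/2),0]
def ray(m,uv,z):
    uv=np.atleast_2d(np.float64(uv)); C=-m["R"].T@m["t"]
    d=np.c_[uv,np.ones(len(uv))]@np.linalg.inv(m["mtx"]).T@m["R"]
    return (C+d*((z-C[2])/d[:,2])[:,None])[:,:2]
def mask(p,lo,hi): return cv2.inRange(cv2.cvtColor(p,cv2.COLOR_BGR2HSV),np.array(lo),np.array(hi))
COL=dict(orange=((5,150,90),(17,255,255)),yellow=((20,150,90),(33,255,255)),green=((45,100,40),(75,255,255)),
 red=((0,180,60),(4,255,255)),white=((0,0,140),(180,60,255)),dark=((0,0,0),(180,255,60)))
def blobs(p,c,amin):
    cs,_=cv2.findContours(mask(p,*COL[c]),cv2.RETR_EXTERNAL,cv2.CHAIN_APPROX_NONE)
    return sorted([k for k in cs if cv2.contourArea(k)>amin],key=cv2.contourArea,reverse=True)
E
python3 - <<'E'
from h import *
p=cv2.imread("pics/top0.png"); m=robot.camera_model("top")
for c,z in dict(orange=.032,yellow=.02,green=.02,red=.02,white=.026,dark=.015).items():
    for k in blobs(p,c,60):
        x,y,w,h=cv2.boundingRect(k)
        if not(120<x<500 and 90<y<310 and w<120): continue
        w_=ray(m,k[:,0],z); r=cv2.minAreaRect(np.float32(w_*1000)); print(c,(x+w//2,y+h//2),np.round(r[0]),np.round(r[1]),round(r[2]))
w=robot.camera_model("wrist"); s=robot.read_state()
C=-w["R"].T@w["t"]; print("cam",C,s["tcp_pos"],"\n",np.round(w["R"],3),w["mtx"][0])
from scipy.spatial.transform import Rotation as Ro
q=s["orientation"]; T=Ro.from_quat([*q[1:],q[0]]).as_matrix(); print(np.round(T.T@(C-s["tcp_pos"]),4),np.round(w["R"]@T,3))
a=cv2.resize(p[170:300,160:480],None,fx=2.5,fy=2.5,interpolation=cv2.INTER_CUBIC); cv2.imwrite("pics/crop1.png",a)
E
```

```text
orange (380, 221) [ 446. -163.] [30. 50.] 56
orange (304, 213) [476.  12.] [27. 51.] 86
yellow (223, 190) [547. 198.] [55. 52.] 42
yellow (192, 268) [373. 270.] [34. 49.] 46
green (309, 148) [634.  -7.] [104. 168.] 5
red (472, 196) [ 493. -379.] [ 87. 102.] 79
red (307, 281) [326.  16.] [64. 19.] 78
dark (391, 156) [ 602. -202.] [ 65. 141.] 89
dark (143, 214) [503. 384.] [72. 70.] 86
dark (237, 104) [760. 158.] [145.  46.] 81
dark (436, 257) [ 359. -279.] [38. 27.] 75
cam [ 0.31552419 -0.54499127  0.37382654] [ 0.24426371 -0.57474616  0.23060457] 
 [[ 0.393 -0.92  -0.002]
 [-0.876 -0.375  0.302]
 [-0.279 -0.117 -0.953]] [331.60370697   0.         318.02826414]
[ 0.0772  0.0003 -0.1432] [[ 0.002  1.     0.   ]
 [-0.953  0.002 -0.302]
 [-0.302  0.     0.953]]
```

View pics/crop1.png

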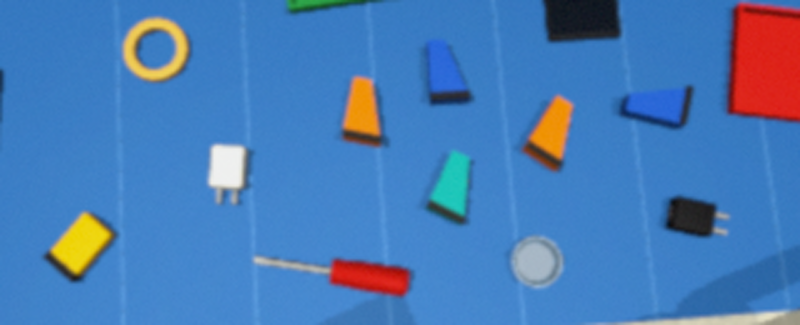

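The crop shows both orange wedges with the thick end (black band) toward the robot (down-image). The white charger's pins point down, the black charger's pins point right, and the battery's black end is at lower left. Next is a wrist tour for precise poses.

```bash
cat > tour.py <<'E'
from h import *
import pickle
S=dict(black=(.359,-.279),wedge2=(.446,-.163),wedge1=(.476,.012),white=(.41,.125),batt=(.373,.270),tray=(.503,.384))
out={};ims=[]
for n,(x,y) in S.items():
    robot.move_pose([x,y,.19],down(np.arctan2(y,x)+np.pi/2))
    robot.pause(.15); m=robot.camera_model("wrist"); p,d=robot.grab_frame("wrist"); out[n]=(p,d,m)
    s=robot.read_state(); print(n,round(s["t"],1),np.round(s["q"][5],2),np.round(s["tcp_pos"],3)); cv2.putText(p2:=p[40:320,120:520].copy(),n,(5,20),0,.6,(255,255,255)); ims.append(p2)
pickle.dump(out,open("tour.pkl","wb"))
cv2.imwrite("pics/tour.png",cv2.resize(np.vstack([np.hstack(ims[:2]),np.hstack(ims[2:4]),np.hstack(ims[4:])]),(800,560)) if 0 else np.vstack([np.hstack([cv2.resize(i,(266,186)) for i in ims[j:j+3]]) for j in(0,3)]))
cv2.imwrite("pics/tourL.png",cv2.resize(np.vstack([np.hstack(ims[:2]),np.hstack(ims[4:])]),(800,560)))
E
python3 tour.py
```

```text
black 1.5 -0.03 [ 0.359 -0.28   0.19 ]
wedge2 2.4 -0.03 [ 0.445 -0.164  0.19 ]
wedge1 3.3 -0.02 [0.476 0.011 0.19 ]
white 4.1 -0.03 [0.411 0.124 0.19 ]
batt 4.9 -0.03 [0.373 0.269 0.19 ]
tray 5.8 -0.02 [0.502 0.383 0.19 ]
```

View pics/tour.png

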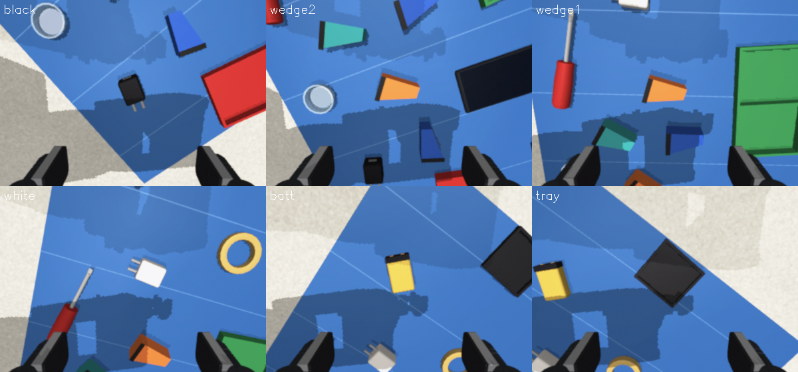

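All targets are clearly visible: the black charger at about (130,92) in its tile, the wedges near the middle of theirs, and the tray at (668,272). I'll segment their top surfaces from depth.

```bash
cat >> h.py <<'E'
def cloud(d,m):
    v,u=np.indices(d.shape); X=np.stack([(u-m["mtx"][0,2])/m["mtx"][0,0]*d,(v-m["mtx"][1,2])/m["mtx"][1,1]*d,d],-1)
    return (X-m["t"])@m["R"]
def topxy(d,m,c,z,tol=.005,rad=.06):
    """xy of boundary of the surface at height z nearest c, pixels cast to plane z"""
    X=cloud(d,m); k=((abs(X[...,2]-z)<tol)&(np.hypot(X[...,0]-c[0],X[...,1]-c[1])<rad)&(d>0)).astype(np.uint8)
    cs,_=cv2.findContours(k,cv2.RETR_EXTERNAL,cv2.CHAIN_APPROX_NONE); c=max(cs,key=cv2.contourArea)
    zm=np.median(X[...,2][k>0]); return ray(m,c[:,0],z),zm
def wedge(xy):
    q=cv2.approxPolyN(np.float32(xy*1000).reshape(-1,1,2),4,ensure_convex=True).reshape(4,2)/1000.
    L=[np.linalg.norm(q[(i+1)%4]-q[i]) for i in range(4)]; i=int(np.argmin(L)) # thin end edge
    a,b,c,e=q[i],q[(i+1)%4],q[(i+2)%4],q[(i+3)%4]   # a-b thin, c-e thick ; sides b-c, e-a
    s=[(np.linalg.norm(b-c),b,c),(np.linalg.norm(e-a),a,e)]
    # straight side is perpendicular to the thick end
    def cosang(t,k,o): return abs(np.dot(t-k,o-k))/np.linalg.norm(t-k)/np.linalg.norm(o-k)
    t,k=(b,c) if cosang(b,c,e)<cosang(a,e,c) else (a,e)
    o=e if k is c else c
    ex=(t-k)/np.linalg.norm(t-k); ey=np.array([-ex[1],ex[0]])
    side=np.sign(np.dot(k-o,ey))   # should be +1
    cen=(t+k)/2; org=cen-ex*.012-ey*.018
    return org,np.arctan2(ex[1],ex[0]),side,np.round(np.array(L)*1000,1)
E
cat > meas.py <<'E'
from h import *
import pickle
o=pickle.load(open("tour.pkl","rb"))
S=dict(black=(.359,-.279,.026),wedge2=(.446,-.163,.032),wedge1=(.476,.012,.032),white=(.41,.125,.026),batt=(.373,.270,.02),tray=(.503,.384,.01))
for n,(x,y,z) in S.items():
    p,d,m=o[n]; xy,zm=topxy(d,m,(x,y),z)
    r=cv2.minAreaRect(np.float32(xy*1000)); print(n,"z",round(zm*1000,1),np.round(r[0],1),np.round(r[1],1),round(r[2],1),len(xy))
    if "wedge" in n: print("  ",wedge(xy))
E
python3 meas.py
```

```text
black z 26.5 [ 360.6 -279.1] [38.1 29.8] 73.6 122
wedge2 z 32.7 [ 444.7 -164.1] [37.1 56.1] 53.2 173
   (array([ 0.43548143, -0.15644893], dtype=float32), np.float32(-0.64307964), np.float32(1.0), array([60.1, 17.3, 55.8, 38.9], dtype=float32))
wedge1 z 32.7 [477.1   7.5] [37.3 56.1] 74.9 171
   (array([0.46563095, 0.01116714], dtype=float32), np.float32(-0.27094182), np.float32(1.0), array([60. , 16.9, 56.4, 39.4], dtype=float32))
white z 26.5 [435.1 138.5] [30.3 38. ] 84.1 122
batt z 20.7 [373.7 275.2] [34.6 54.4] 46.7 172
tray z 6.2 [508.  388.8] [74.4 78.5] 86.2 225
```

Sizes match the specification, so the poses are reliable. Now the pick-and-place code. I'll do the battery and chargers first and check with images afterwards.

```bash
cat > pp.py <<'E'
from h import *
def yaw(jaw_deg,xy,k=0):
    az=np.degrees(np.arctan2(xy[1],xy[0])); rel=(jaw_deg-az+90)%180-90+180*k
    return np.radians(rel+az+90)
def pickplace(name,pk,jaw,z,pl,rot,op,rel,strength=40,zf=.0055):
    """pick at pk with jaws along jaw (deg), turn by rot (deg), place at pl"""
    a=yaw(jaw,pk); b=a+np.radians(rot)
    robot.move_pose([*pk,.13],down(a)); robot.grip(op)
    robot.move_l([*pk,z],velocity=.15,stop_force=25); robot.grip(0,strength)
    g=robot.read_state()["finger_gap"]; robot.move_l([*pk,.15],velocity=.2)
    robot.move_pose([*pl,.15],down(b)); g2=robot.read_state()["finger_gap"]
    robot.move_l([*pl,z+zf+.015],velocity=.2); st=robot.move_l([*pl,z+zf],velocity=.05,stop_force=8)
    s=robot.read_state(); robot.grip(rel); robot.move_l([*pl,.15],velocity=.25)
    print(name,"gap mm",round(g*85,1),round(g2*85,1),"stop",st,np.round(s["tcp_pos"],4),"q6",round(s["q"][5],2),"t",round(robot.read_state()["t"],1))
E
python3 - <<'E'
from pp import *
e=np.radians(5); ey=np.array([-np.sin(e),np.cos(e)]); G=np.array([.634,-.007])
pickplace("batt",(.3737,.2752),46.7,.003,(.493,-.379),-11-46.7,.75,.55)
pickplace("black",(.3606,-.2791),-16.4,.004,tuple(G-ey*.037),21.4,.7,.52)
pickplace("white",(.4351,.1385),84.1,.004,tuple(G+ey*.037),-79.1,.7,.52)
robot.move_pose([.5,.0,.3],down(np.pi/2))
p,d=robot.grab_frame("top"); cv2.imwrite("pics/top1.png",p)
E
```

```text
batt gap mm 33.1 32.7 stop False [ 0.4929 -0.3789  0.0084] q6 -0.48 t 13.8
black gap mm 29.0 29.3 stop False [ 0.6371 -0.0438  0.0094] q6 -0.17 t 20.7
white gap mm 29.1 29.1 stop False [0.6307 0.0298 0.0094] q6 -0.06 t 27.6
```

View pics/top1.png

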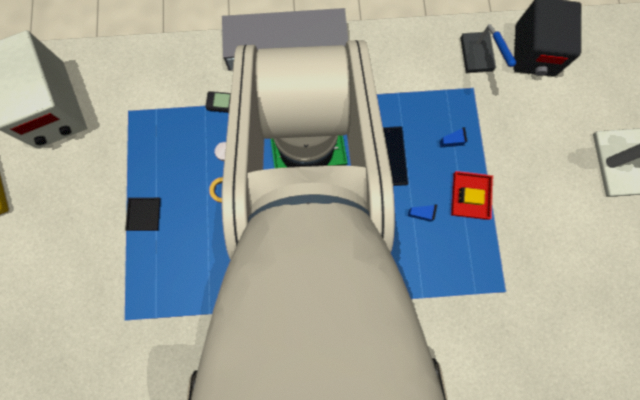

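The battery lies in the red tray at about (472,196); the arm hides the green tray. Next, wedge 1.

```bash
cat > wd.py <<'E'
from pp import *
T=np.array([.508,.3888]); TA=np.radians(-3.8)
def fr(o,a,p): return np.array(o)+np.array([[np.cos(a),-np.sin(a)],[np.sin(a),np.cos(a)]])@np.array(p)
def do(name,org,deg,torg,tdeg,rot):
    pk=fr(org,np.radians(deg),(.012,.007)); pl=fr(torg,np.radians(tdeg),(.012,.007))
    pickplace(name,tuple(pk),deg,.010,tuple(pl),rot,.9,.8,strength=40,zf=.005)
def look(name,x=.41,y=.33):
    robot.move_pose([x,y,.19],down(np.arctan2(y,x)+np.pi/2)); robot.pause(.2)
    m=robot.camera_model("wrist"); p,d=robot.grab_frame("wrist"); cv2.imwrite(f"pics/{name}.png",p); return p,d,m
E
python3 - <<'E'
from wd import *
do("w1",(.4656,.0112),-15.3,fr(T,TA,(-.012,.0105)),-3.8,11.5)
p,d,m=look("w1",*T)
t,_=cv2.threshold(p[:,:,0],0,255,0)
xy,z=topxy(d,m,T,.036); o,a,s,L=wedge(xy); print(z,o,np.degrees(a),s,L,"want",fr(T,TA,(-.012,.0105)))
E
```

```text
w1 gap mm 54.8 54.8 stop True [0.5095 0.4066 0.0152] q6 0.72 t 35.2
0.03671164041329073 [0.49731258 0.3997469 ] -3.654408 1.0 [60.9 16.3 56.5 39. ] want [0.49672226 0.4000722 ]
```

View pics/w1.png

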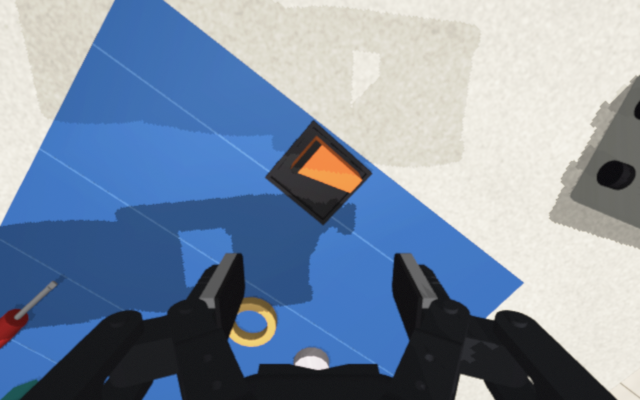

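Wedge 1 lies flat in the black tray at (330,165), within 1 mm of its target. Now wedge 2, turned by 213°.

```bash
cat > fin.py <<'E'
from wd import *
p,d,m=look("w2",*T); x=cloud(d,m)
k=((x[...,2]>.03)&(x[...,2]<.045)&(np.hypot(x[...,0]-T[0],x[...,1]-T[1])<.06)&(d>0))
print("wedge tops z pct",np.percentile(x[...,2][k],[2,50,98]).round(4))
p2,d2,m2=look("green",.634,-.007)
for n,c in(("black",(.637,-.044)),("white",(.631,.030))):
    xy,z=topxy(d2,m2,c,.030,rad=.04); r=cv2.minAreaRect(np.float32(xy*1000)); print(n,round(z*1000,1),np.round(r[0],1),np.round(r[1],1),round(r[2],1))
p3,d3,m3=look("red",.493,-.379)
xy,z=topxy(d3,m3,(.493,-.379),.024,tol=.003,rad=.035); r=cv2.minAreaRect(np.float32(xy*1000)); print("batt",round(z*1000,1),np.round(r[0],1),np.round(r[1],1))
cv2.imwrite("pics/fin.png",np.hstack([i[60:300,180:460] for i in(p,p2,p3)])[:,:800])
E
python3 - <<'E'
from wd import *
do("w2",(.4355,-.1564),-36.8,fr(T,TA,(.012,-.0105)),176.2,213)
E
python3 fin.py
```

```text
w2 gap mm 54.8 54.7 stop True [0.5073 0.3717 0.0152] q6 -2.46 t 45.0
wedge tops z pct [0.0331 0.0367 0.0381]
black 30.5 [637.7 -42.7] [29.7 38.7] 5.0
white 30.5 [631.1  30.5] [29.7 37.9] 5.7
batt 24.6 [ 493.1 -379.1] [54.2 34.8]
```

View pics/fin.png

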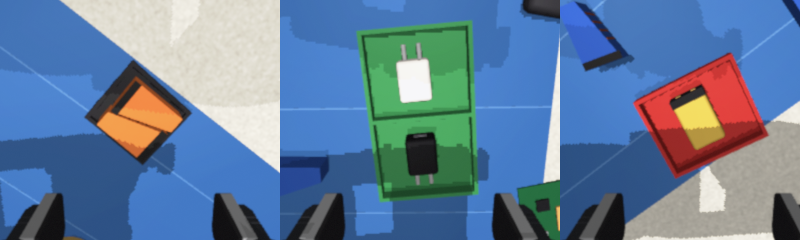

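The wedges sit head to tail at (138,115), with a thin gap between the slopes. Each charger is flat in its own green bay, and the battery is flat in the red tray. Handing in.

```bash
python3 - <<'E'
from h import *
p,d=robot.grab_frame("top"); m=robot.camera_model("top")
for k in blobs(p,"dark",500):
    c=ray(m,k[:,0],.009); r=cv2.minAreaRect(np.float32(c*1000))
    if np.hypot(r[0][0]-602,r[0][1]+202)<60: print("phone",np.round(r[0]),np.round(r[1]))
q=blobs(cv2.imread("pics/top0.png"),"dark",500)
for k in q:
    r=cv2.minAreaRect(np.float32(ray(m,k[:,0],.009)*1000))
    if np.hypot(r[0][0]-602,r[0][1]+202)<60: print("phone0",np.round(r[0]),np.round(r[1]))
print(robot.read_state()["t"]); robot.hand_in()
E
```

```text
phone [ 603. -203.] [ 66. 142.]
phone0 [ 604. -203.] [ 65. 142.]
50.9333
the job is handed in; nothing more can be done
```

The bench is cleared and the job was handed in at about 51 s of the 120 s allowed. The battery is in the red tray, one charger is in each green bay, and the two orange wedges are head to tail in the black tray.

**Chargers and battery:** the last wrist-camera check found them flat on the tray floors and within about 1.5 mm of where I aimed.

**Wedges:** both tops were at the right height for lying flat. Wedge 1 measured within 1 mm of its target. I did not measure wedge 2's final position separately. The picture shows it head to tail, slopes facing with a thin gap, and the arm released it at the commanded spot.

**Phone:** it measured within 1 mm of its starting position.

No check failed or disagreed.

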